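Stack the snack pots in order and close them with the lid

TASK

Stack the snack pots upright in the dark wooden stand, building from the bottom up: first the blue pot into the stand's ring, then the yellow pot on the blue one, then the white pot on the yellow one, and last the grey lid with the black knob on the white pot. Each must sit fully home, its foot inside the mouth below. Leave the green pot, the tomato and the spice jar where they are.

Things in the scene. Friction and masses are not known exactly. Their poses are not given: they have to be found in the camera images.
- blue_pot: Round open blue plastic pot, 62 mm high, 66 mm outer diameter, straight walls 4 mm thick, mouth 58 mm inside. Foot: tapered plug 8 mm high (48 mm wide at the bottom, 55 mm at its top) under a 66 mm wide shoulder that rests on the rim below when seated. Origin: centre of the foot's underside, z up (rim at z = 62 mm). Loose, 80 g, upright. Seated: origin 8 mm above the stand's.
- yellow_pot: Round open yellow plastic pot, 48 mm high, 66 mm outer diameter, straight walls 4 mm thick, mouth 58 mm inside. Foot: tapered plug 8 mm high (48 mm wide at the bottom, 55 mm at its top) under a 66 mm wide shoulder that rests on the rim below when seated. Origin: centre of the foot's underside, z up (rim at z = 48 mm). Loose, 80 g, upright. Seated: origin 54 mm above the blue pot's.
- white_pot: Round open white plastic pot, 40 mm high, 66 mm outer diameter, straight walls 4 mm thick, mouth 58 mm inside. Foot: tapered plug 8 mm high (48 mm wide at the bottom, 55 mm at its top) under a 66 mm wide shoulder that rests on the rim below when seated. Origin: centre of the foot's underside, z up (rim at z = 40 mm). Loose, 80 g, upright. Seated: origin 40 mm above the yellow pot's.
- lid: Grey round lid, 66 mm in diameter, with the same 8 mm tapered plug below (48 to 55 mm wide), a plate 6 mm thick (z = 8 to 14 mm) and a black knob 22 mm in diameter, 22 mm high, on top (z = 14 to 36 mm). Origin: centre of the plug's underside, z up. Loose, 50 g, lies knob up. Seated: origin 32 mm above the white pot's.
- stand: The dark wooden stand: a disc 96 mm across and 6 mm thick with a raised ring on it (80 mm outer, 58 mm inner diameter, ring top at z = 16 mm), so a socket 10 mm deep for a pot's foot. Fixed to the worktop, its place differs each time. Origin: centre of its underside, on the worktop; z up.
- green_pot: A green pot of the same kind, 48 mm high, 66 mm in diameter, which is not wanted: it stays where it stands. Origin: centre of its underside; z up.
- tomato: A red tomato with a green stalk, 65 mm wide and 66 mm high, which stays where it is. Origin: centre of its underside.
- spice_jar: A small upright spice jar with a dark cap, 41 mm in diameter and 105 mm high, which stays where it is. Origin: centre of its underside; z up.

How it is judged:
By the outcome, as a careful person would: the job done as asked, in the order asked, and still so for the second after the job is handed in, with the robot touching nothing.
It also fails if it takes over 128 s, if anything falls off the work surface, if the arm or the gripper's body presses on something with over 40 N, if the wrist force passes 120 N, or if a joint passes its speed limit or range.

ROBOT

A 6-joint arm with a two-finger parallel gripper is mounted at the origin on a cart in front of the work surface, level with it; the furniture and walls round the work are solid. World frame = base frame: x ahead of the robot, y to its left, z up, the work surface at z = 0. Lengths are in m, angles in rad, forces in N, time in s.
With the tool pointing down it reaches from about 0.3 to 0.75 m from the base axis. Payload 8.5 kg.
Tool frame: the origin (TCP) lies at the very end of the fingers, on their centre line; the grasp point (between the pads) lies 19 mm behind it (manip.grasp_offset is the distance from the TCP to the grasp point, in m); z points along the fingers, y is the line along which they close (so a half turn about z gives the same grasp; the last joint's range is limited). The gripper opens to 85 mm and grips with 20 to 120 N. Pads are 22 mm wide; open, the fingers measure 114 mm over their backs; the gripper's body (76 mm by 85 mm) begins 54 mm behind the grasp point. The pads swing forward as they close: fully open they stand 13 mm farther back than shut.
Start: joints at [0.906, 0.381, 1.297, -0, 1.464, -0.215], TCP at [0.239, 0.495, 0.205] pointing down, gripper open.
Joint ranges: [-3.11, 3.11], [-0.89, 2.33], [0.22, 2.48], [-1.42, 4.56], [0.17, 2.85], [-2.88, 2.88]. Speed limits (rad/s): [2.39, 2.39, 3.14, 3.14, 3.14, 3.14].

INTERFACE

Orientations are given as a rotation vector (axis times angle).
In Python, from station import status, vision, ticket, manip gives the robot as it stands.
- The arm moves only by the shell command python3 -m inch 'ROWS' [OPENING] [FORCE]. ROWS is JSON, one flat list of numbers, 4 for each row, row after row: the shift along the tool's x, y, z normalised to -1 to 1, where 1 is 0.25 m, then the turn about the tool's z normalised to -1 to 1, where 1 is 90 degrees. A call has 1 to 12 rows; each row shifts and turns the commanded pose from where the row before left it, along the tool's axes as they then stand; what a row does not reach is not made up. A row lasts 1/10 s, in which the tool goes at most 50 mm and 8.59 degrees, less where a joint would pass 70% of its speed; a pose out of reach is approached as far as the arm can. A call with a number of a shift or a turn outside -1 to 1 is refused whole. A call with a gripper value outside its range is refused whole. OPENING is the opening, from 0 (shut) to 1 (fully open), set as the call begins (- or left out, the last holds). The fingers move at their own pace and stop on an object; FORCE is the grip in N (left out, the last holds). Time passes only in rows, so rows that do not move let the fingers close. It gives the time, the measured TCP pose, the force, the opening and the grip force at its end, in the units of the state.
- status.state(): the state, without advancing time (a new reading comes with each control period).
- vision.snapshot(name): name is "side" or "top" or "wrist"; returns the picture (420x560x3 uint8, red, green, blue); there is no depth.
- vision.camera_info(name): a dict with "fovy" (degrees; the focal length in pixels is half the picture's height over the tangent of half this angle, whatever the lens; pixels are square), "cx", "cy" (the principal point, pixels), "D" ([k1, k2, p1, p2, k3] as OpenCV has them; the pictures are not rectified), "rvec" (rotation vector, rad) and "tvec" (3), from world to camera coordinates, as OpenCV has them; the wrist camera has in their place "hand_eye" (4x4, takes a point from camera to tool coordinates, whose origin is the TCP and whose axes are the flange's). Camera axes: x right, y down, z forward; pixel columns grow to the right and rows downward; lengths in m; the calibration is good to about 2 mm. A picture is of the moment at which its call begins: read the wrist's pose just before it. camera_info takes no time and is no camera call.
- ticket.sign_off(): hands the job in; it is judged then, once.
The state is a dict: "time": time; "qpos": joint angles; "dq": joint speeds; "tau": joint torques, N m; "eef_pos": TCP position; "tool_rot": TCP orientation; "contact_force": force on the tool from outside, world axes, zero at the start; "ft_torque": the same for the moment, N m; "gripper_width": finger opening in m; "finger_force": force on a finger pad.
Only numpy, scipy, OpenCV 4.12 (cv2) and the standard library are available. Lean on these libraries where they do the work, as an engineer would, in place of code of your own. Each camera call takes 0.05 s, during which the arm holds its last target. There are 200 camera calls.

## Working session

There is one attempt and no reset: what is moved stays moved. The work goes in short steps, Python scripts to look and compute and a shell command to move; the robot and the scene stay as the last step left them, time stands still between calls to the robot, and variables do not carry over. Pictures are saved under pics/ and viewed, at most 14 in all, crops included, and the job is handed in when it is done.

```bash
mkdir -p pics; ls; python3 - <<'E'
from station import status, vision, ticket, manip
import cv2
for n in("top","side"):
    cv2.imwrite(f"pics/{n}0.png",vision.snapshot(n)[:,:,::-1])
for n in("top","side","wrist"): print(vision.camera_info(n))
print(status.state()); print(manip.grasp_offset)
E
```

```text
pics
{'fovy': 47.10325236063794, 'cx': 280.43307385510553, 'cy': 214.5019966491004, 'D': array([-0.10660295,  0.        ,  0.        ,  0.        ,  0.        ]), 'rvec': array([ 2.17798911, -2.15241193,  0.07915652]), 'tvec': array([0.01471732, 0.52254675, 1.15277108])}
{'fovy': 48.28654221569336, 'cx': 279.3517682288339, 'cy': 210.1739836695905, 'D': array([-0.01624809,  0.        ,  0.        ,  0.        ,  0.        ]), 'rvec': array([ 2.00418836, -0.21652534,  0.14669385]), 'tvec': array([-0.48013211,  0.07871661,  1.16897351])}
{'fovy': 64.38403084991734, 'cx': 285.42423927626237, 'cy': 204.549056580014, 'D': array([0.0283935, 0.       , 0.       , 0.       , 0.       ]), 'hand_eye': array([[ 6.28814329e-04, -9.53814182e-01, -3.00396590e-01,
         7.74549997e-02],
       [ 9.99999746e-01,  4.99327026e-04,  5.07825240e-04,
         5.46306683e-04],
       [-3.34374780e-04, -3.00396833e-01,  9.53814254e-01,
        -1.69029302e-01],
       [ 0.00000000e+00,  0.00000000e+00,  0.00000000e+00,
         1.00000000e+00]])}
{'time': 0.1, 'qpos': array([ 9.05722666e-01,  3.81096778e-01,  1.29815957e+00,  3.12065036e-05,
        1.46359765e+00, -2.15251731e-01]), 'dq': array([ 1.10454624e-03,  7.88401440e-05, -3.14812366e-03,  3.67306090e-04,
        3.21426454e-04,  3.90389801e-04]), 'tau': array([ 2.91518729e-03, -4.49214363e+01, -2.31660247e+01, -1.74772722e-04,
        3.60232698e-03,  1.29720920e-04]), 'eef_pos': array([0.23892745, 0.49506644, 0.20469921]), 'tool_rot': array([-7.00515554e-01, -3.06191547e+00,  1.77137094e-03]), 'contact_force': array([-0.11344409,  0.02893223,  0.82335292]), 'ft_torque': array([ 0.00235256, -0.00554226,  0.01239419]), 'finger_force': 0.0, 'gripper_width': 0.08538054101221092}
0.0187
```

View pics/top0.png

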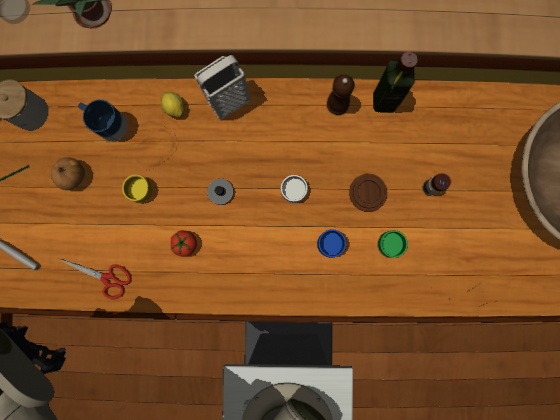

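View pics/side0.png

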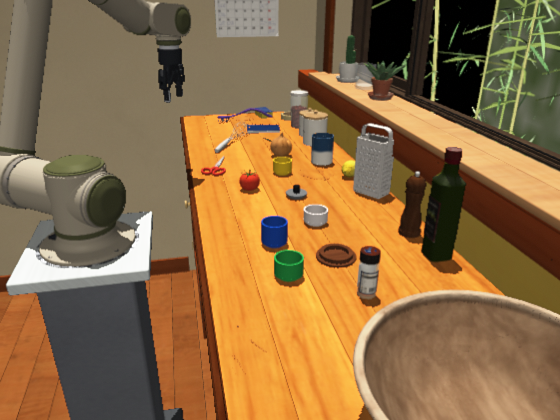

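The top view shows, as (col,row): yellow (136,188), lid (220,191), white (294,188), stand (368,192), blue (332,243), green (393,244), tomato (183,243) and jar (438,185). I'll measure these in enlarged crops.

```bash
python3 - <<'E'
import cv2,numpy as np
im=cv2.imread("pics/top0.png")
R=[]
for c,r in [(136,188),(220,191),(294,188),(368,192),(332,243),(393,244)]:
    R.append(cv2.resize(im[r-22:r+22,c-22:c+22],(264,264),interpolation=cv2.INTER_CUBIC))
cv2.imwrite("pics/crop0.png",np.vstack([np.hstack(R[:3]),np.hstack(R[3:])]))
E
cat > h.py <<'E'
import numpy as np,cv2
from station import status,vision,manip
from scipy.spatial.transform import Rotation as Ro
def cam(n,st=None):
    i=vision.camera_info(n); f=210/np.tan(np.radians(i['fovy'])/2)
    K=np.array([[f,0,i['cx']],[0,f,i['cy']],[0,0,1]])
    if n=='wrist':
        st=st or status.state()
        T=np.eye(4);T[:3,:3]=Ro.from_rotvec(st['tool_rot']).as_matrix();T[:3,3]=st['eef_pos']
        W=T@i['hand_eye']
        return K,i['D'],W[:3,:3],W[:3,3]
    R=Ro.from_rotvec(i['rvec']).as_matrix()
    return K,i['D'],R.T,-R.T@i['tvec']
def back(c,uv,z):
    K,D,R,p=c
    n=cv2.undistortPoints(np.array([[uv]],float),K,D)[0,0]
    d=R@np.array([n[0],n[1],1]); return (p+d*(z-p[2])/d[2])[:2]
def proj(c,X):
    K,D,R,p=c
    return cv2.projectPoints(np.atleast_2d(np.array(X,float)),cv2.Rodrigues(R.T)[0],-R.T@p,K,D)[0][:,0]
def go(x,y,z,yaw=None):
    "remaining move in row units (tool axes), tool pointing down; yaw = tool x heading deg"
    s=status.state(); M=Ro.from_rotvec(s['tool_rot']).as_matrix()
    d=M.T@(np.array([x,y,z])-s['eef_pos'])/.25
    h=np.degrees(np.arctan2(M[1,0],M[0,0]))
    print('xyz units',d.round(4),'heading',h.round(2),'pos',s['eef_pos'].round(4),'t',s['time'],'f',s['contact_force'].round(1),'w',s['gripper_width'])
E
python3 - <<'E'
from h import *
c=cam('top')
for n,uv,z in [('yellow',(136,188),.048),('lid',(220.5,191),.014),('white',(294,188.5),.04),('stand',(368,192),.016),('blue',(332.5,243),.062),('green',(393,244),.048),('tomato',(183,243),.05),('jar',(442,181),.105)]:
    print(n,back(c,uv,z).round(4), np.hypot(*back(c,uv,z)).round(3))
go(.3,.3,.2)
E
```

```text
yellow [0.5813 0.3743] 0.691
lid [0.5803 0.1708] 0.605
white [ 0.5845 -0.0115] 0.585
stand [ 0.5813 -0.1947] 0.613
blue [ 0.4529 -0.1031] 0.465
green [ 0.4525 -0.2489] 0.516
tomato [0.4488 0.253 ] 0.515
jar [ 0.5965 -0.3521] 0.693
xyz units [-0.5593 -0.5964  0.0194] heading 154.23 pos [0.2389 0.4951 0.2047] t 0.1 f [-0.1  0.   0.8] w 0.08538054101221092
```

View pics/crop0.png

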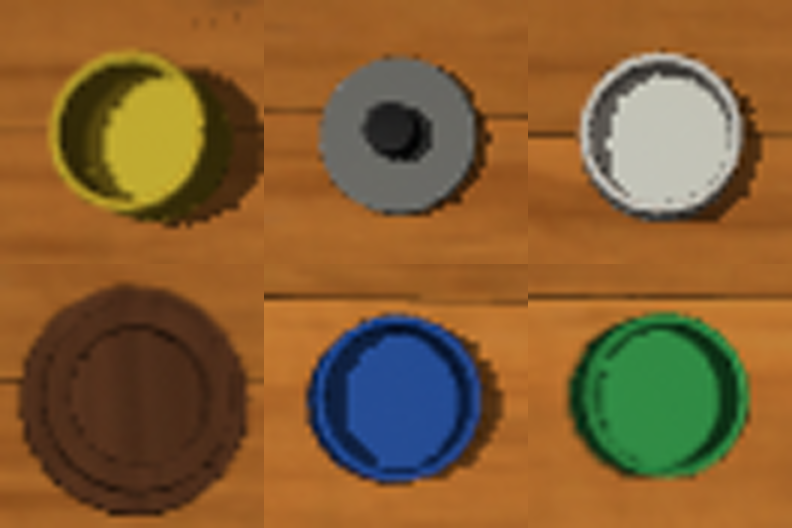

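Stand ring and rims are measured to about 1 mm. Next I square the tool (heading 180°) and travel to the blue pot.

```bash
python3 -m inch '[0,0,0,-0.0954,0,0,0,-0.0954,0,0,0,-0.0954,-0.03,-0.1,0,0,-0.067,-0.187,0,0,-0.067,-0.187,0,0,-0.067,-0.187,0,0,-0.067,-0.187,0,0,-0.067,-0.187,0,0,-0.067,-0.187,0,0,-0.067,-0.187,0,0,-0.067,-0.187,0,0]' 1; python3 - <<'E'
from h import *
c=cam('top')
g=lambda cx,cy,x,y:((x+.5)/6-.5+cx-22,(y+.5)/6-.5+cy-22)
for n,uv,z in [('yellow',g(136,188,129,131.5),.048),('lid',g(220,191,134,135),.014),('white',g(294,188,134,133),.04),('stand',g(368,192,138,130),.016),('blue',g(332,243,133,133.5),.062)]:
    print(n,back(c,uv,z).round(4))
go(.453,-.103,.2)
E
```

```text
time: 1.3
eef_pos: [0.3806, 0.0943, 0.2052]
tool_rot: [0.0, 3.142, 0.0]
contact_force: [1.3, -0.2, -0.7]
gripper_width: 0.0853
finger_force: 0.0
yellow [0.5825 0.3767]
lid [0.5801 0.1723]
white [ 0.5863 -0.0113]
stand [ 0.5832 -0.1962]
blue [ 0.4533 -0.1013]
xyz units [-0.2898 -0.7892  0.0208] heading 179.99 pos [0.3806 0.0943 0.2052] t 1.3 f [ 1.3 -0.2 -0.7] w 0.08533750842171775
```

```bash
python3 -m inch '[-0.067,-0.185,0,0,-0.067,-0.185,0,0,-0.067,-0.185,0,0,-0.06,-0.16,0.1,0,-0.03,-0.07,0.08,0,0,0,0,0,0,0,0,0]'; python3 - <<'E'
from h import *
s=status.state()
cv2.imwrite('pics/w1.png',vision.snapshot('wrist')[:,:,::-1])
c=cam('wrist',s)
print(proj(c,[[.4533,-.1013,.062],[.5832,-.1962,.016]]).round(0))
go(.4533,-.1013,.022)
E
```

```text
time: 2.0
eef_pos: [0.4529, -0.0997, 0.1602]
tool_rot: [-0.001, -3.14, -0.001]
contact_force: [-0.9, 0.3, 0.8]
gripper_width: 0.0855
finger_force: 0.0
[[282. 197.]
 [195. 301.]]
xyz units [-0.0007 -0.0081  0.5553] heading -179.98 pos [ 0.4531 -0.0993  0.1608] t 2.05 f [0.3 0.4 0. ] w 0.08540829004432388
```

View pics/w1.png

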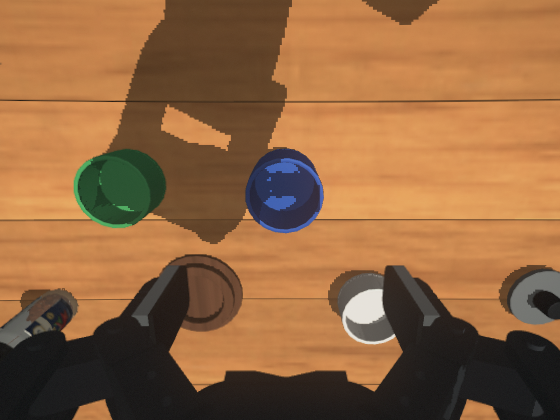

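Wrist view: blue rim centre at about (285,195), predicted (282,197), so it agrees within 2 mm. Descending and gripping.

```bash
python3 -m inch '[0,-0.003,0.1,0,0,0,0.15,0,0,0,0.15,0,0,0,0.1,0,0,0,0.053,0,0,0,0,0]' 1; python3 -m inch '[0,0,0,0,0,0,0,0,0,0,0,0,0,0,0,0,0,0,0,0,0,0,0,0,0,0,0,0,0,0,0,0]' 0 40; python3 -c "
from h import *
go(.5832,-.1962,.022+.04)"
```

```text
time: 2.65
eef_pos: [0.4528, -0.0995, 0.0217]
tool_rot: [0.002, -3.14, -0.001]
contact_force: [-0.4, 0.5, 0.1]
gripper_width: 0.0856
finger_force: 0.0
time: 3.45
eef_pos: [0.4541, -0.1006, 0.0241]
tool_rot: [-0.0, 3.138, -0.002]
contact_force: [-1.1, 2.6, 10.2]
gripper_width: 0.0639
finger_force: 41.2
xyz units [-0.5168 -0.3825 -0.1495] heading -179.99 pos [ 0.4541 -0.1006  0.0241] t 3.45 f [-1.1  2.6 10.2] w 0.06389594967658478
```

```bash
python3 -m inch '[0,0,-0.05,0,0,0,-0.1,0,0,0,-0.1,0,-0.04,-0.03,-0.1,0,-0.08,-0.06,-0.05,0,-0.1,-0.07,0,0,-0.1,-0.07,0,0,-0.1,-0.07,0,0,-0.06,-0.05,0,0,-0.04,-0.03,0,0,0,0,0,0,0,0,0,0]'; python3 - <<'E'
from h import *
s=status.state()
cv2.imwrite('pics/w2.png',vision.snapshot('wrist')[:,:,::-1])
cv2.imwrite('pics/s2.png',cv2.resize(vision.snapshot('side')[100:310,220:500],(800,600)))
go(.584,-.196,.03)
E
```

```text
time: 4.65
eef_pos: [0.5829, -0.1953, 0.1227]
tool_rot: [-0.0, 3.141, -0.0]
contact_force: [-1.0, -1.0, -0.5]
gripper_width: 0.064
finger_force: 44.2
xyz units [-0.005  -0.0035  0.3704] heading -179.99 pos [ 0.5827 -0.1951  0.1226] t 4.75 f [ 0.1  0.8 -0.1] w 0.06350985516428709
```

View pics/w2.png

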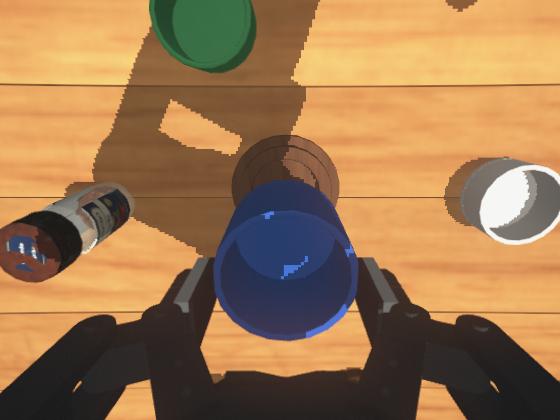

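Blue pot spans cols 215–358 and the stand disc 232–340, so they're laterally aligned. Next I check x from the disc top edge (row 134) and the rim (rows 211–340).

```bash
python3 - <<'E'
from h import *
c=cam('wrist')
print('disc x',back(c,(286,134),.006)+[.048,0]); print('disc y',back(c,(232,187),.006),back(c,(340,187),.006))
for z in(.157,.162): print('rim',back(c,(286.5,211),z)+[.033,0],back(c,(286.5,340),z)-[.033,0])
E
python3 -m inch '[0,0,0.1,0,0,0,0.1,0,0,0,0.06,0,0,0,0.05,0,0,0,0.03,0,0,0,0.02,0,0,0,0.01,0,0,0,0,0]'
```

```text
disc x [ 0.58141637 -0.19377685]
disc y [ 0.57939898 -0.24136201] [ 0.5793375  -0.14605546]
rim [ 0.58384922 -0.19390163] [ 0.58353976 -0.1937848 ]
rim [ 0.58216484 -0.19392383] [ 0.57941556 -0.19381133]
time: 5.55
eef_pos: [0.5834, -0.1959, 0.0322]
tool_rot: [0.0, 3.14, -0.002]
contact_force: [-7.5, 2.2, 15.3]
gripper_width: 0.0635
finger_force: 45.9
```

Blue is seated: the TCP is 8 mm higher than when the pot stood on the table. Release, lift and go to yellow.

```bash
python3 -m inch '[0,0,0,0,0,0,0,0,0,0,0,0,0,0,0,0,0,0,0,0]' 1; python3 -m inch '[0,0,-0.1,0,0,0,-0.15,0,0,0.02,-0.12,0,0,0.1,-0.1,0,0,0.18,0,0,0,0.195,0,0,0,0.195,0,0,0,0.195,0,0,0,0.195,0,0,0,0.195,0,0,0,0.195,0,0,0,0.195,0,0]'; python3 -c "
from h import *
cv2.imwrite('pics/t3.png',vision.snapshot('top')[:,:,::-1])
go(.5825,.376,.15)"
```

```text
time: 6.05
eef_pos: [0.5832, -0.1958, 0.0294]
tool_rot: [-0.0, -3.141, -0.0]
contact_force: [0.0, -0.3, -0.6]
gripper_width: 0.0857
finger_force: 0.0
time: 7.25
eef_pos: [0.583, 0.2224, 0.147]
tool_rot: [0.0, 3.142, -0.0]
contact_force: [0.4, -0.5, 0.2]
gripper_width: 0.0857
finger_force: 0.0
xyz units [-0.0054  0.587  -0.0111] heading -179.71 pos [0.5819 0.2293 0.1468] t 7.3 f [-4.5  3.6 -0.7] w 0.08516263741071496
```

```bash
python3 -m inch '[0,0.16,0,0,0,0.16,0,0,0,0.15,0,0,0,0.1,0.05,0,0,0.05,0.05,0,0,0,0,0,0,0,0,0]'; python3 - <<'E'
from h import *
s=status.state()
w=vision.snapshot('wrist')[:,:,::-1]
t=cv2.imread('pics/t3.png')[170:214,346:390]
w=w.copy(); w[:264,:264]=cv2.resize(t,(264,264),interpolation=cv2.INTER_CUBIC)
cv2.imwrite('pics/w3.png',w)
print(proj(cam('wrist',s),[[.5825,.3767,.048]]))
go(.5825,.376,.009)
E
```

```text
time: 8.0
eef_pos: [0.5835, 0.3744, 0.1216]
tool_rot: [-0.001, -3.141, 0.001]
contact_force: [-0.8, 0.7, 0.6]
gripper_width: 0.0854
finger_force: 0.0
[[287.41508859 204.25208256]]
xyz units [0.0054 0.0075 0.4534] heading 179.92 pos [0.5838 0.3742 0.1223] t 8.05 f [-0.5  0.1  0.4] w 0.0853852608534846
```

View pics/w3.png

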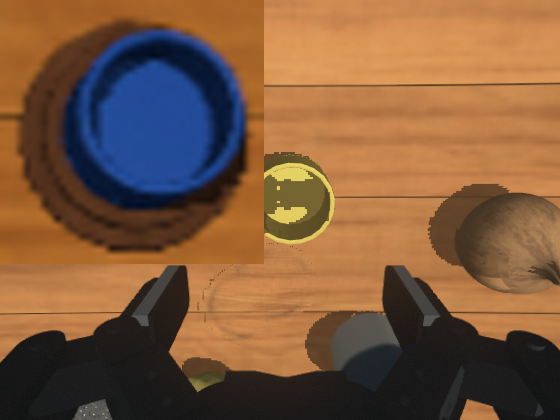

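Blue sits in the stand, with its rim centred at crop (162,111). Yellow rim is centred at about (292,203), so y needs about +2 to 3 mm. Descend and grip.

```bash
python3 -m inch '[0.004,0.012,0.1,0,0,0,0.15,0,0,0,0.1,0,0,0,0.07,0,0,0,0.032,0,0,0,0,0]' 1; python3 -m inch '[0,0,0,0,0,0,0,0,0,0,0,0,0,0,0,0,0,0,0,0,0,0,0,0,0,0,0,0,0,0,0,0]' 0 40; python3 -c "
from h import *
print(back(cam('top'),((162.5)/6-.5+346,(111.5)/6-.5+170),.070))
go(.5832,-.1958,.1)"
```

```text
time: 8.65
eef_pos: [0.5826, 0.3774, 0.0089]
tool_rot: [-0.002, -3.141, 0.001]
contact_force: [-0.7, -0.0, -0.3]
gripper_width: 0.0858
finger_force: 0.0
time: 9.45
eef_pos: [0.5835, 0.3786, 0.0115]
tool_rot: [0.0, 3.138, 0.002]
contact_force: [-0.5, -1.6, 5.6]
gripper_width: 0.063
finger_force: 43.5
[ 0.58314446 -0.19682759]
xyz units [-1.0000e-03 -2.2971e+00 -3.5650e-01] heading 179.98 pos [0.5835 0.3786 0.0115] t 9.45 f [-0.5 -1.6  5.6] w 0.06297259106724423
```

```bash
python3 -m inch '[0,0,-0.06,0,0,0,-0.1,0,0,0,-0.14,0,0,-0.05,-0.14,0,0,-0.1,-0.1,0,0,-0.15,0,0,0,-0.18,0,0,0,-0.19,0,0,0,-0.19,0,0,0,-0.19,0,0,0,-0.19,0,0,0,-0.19,0,0]'; python3 -m inch '[0,-0.19,0,0,0,-0.19,0,0,0,-0.18,0,0,0,-0.16,0,0,0,-0.12,0,0,0,-0.08,0,0,0,-0.05,0,0,0,-0.03,0,0,0,0,0,0,0,0,0,0,0,0,0,0]';  python3 - <<'E'
from h import *
s=status.state()
cv2.imwrite('pics/w4.png',vision.snapshot('wrist')[:,:,::-1])
go(.5834,-.1958,.071)
E
```

```text
time: 10.65
eef_pos: [0.5822, 0.0191, 0.1457]
tool_rot: [0.0, 3.139, -0.0]
contact_force: [0.1, 0.0, -0.6]
gripper_width: 0.0631
finger_force: 44.2
time: 11.75
eef_pos: [0.5824, -0.2279, 0.1441]
tool_rot: [0.002, -3.142, -0.0]
contact_force: [0.4, 0.1, -1.9]
gripper_width: 0.0626
finger_force: 44.2
xyz units [-0.0044  0.129   0.2924] heading -179.95 pos [ 0.5823 -0.2281  0.1441] t 11.8 f [ 0.7  0.1 -0.5] w 0.06301733879277516
```

View pics/w4.png

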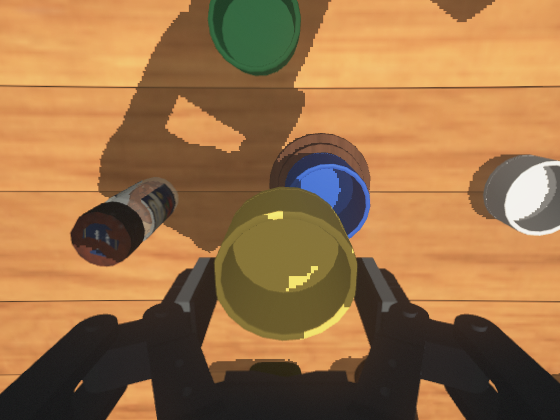

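I overshot y by 32 mm, still well clear of the jar. Correcting, then lowering in stages.

```bash
python3 -m inch '[-0.002,0.04,0,0,-0.002,0.05,0,0,0,0.03,0,0,0,0.009,0,0,0,0,0,0,0,0,0,0]';  python3 -m inch '[0,0,0.06,0,0,0,0.08,0,0,0,0.06,0,0,0,0.04,0,0,0,0.02,0,0,0,0.02,0,0,0,0.01,0,0,0,0,0,0,0,0,0]'; python3 -c "
from h import *
go(.5834,-.1958,.071)"
```

```text
time: 12.4
eef_pos: [0.5832, -0.1969, 0.144]
tool_rot: [0.0, 3.142, -0.0]
contact_force: [0.2, 0.4, -1.5]
gripper_width: 0.063
finger_force: 44.2
time: 13.3
eef_pos: [0.5837, -0.1971, 0.0734]
tool_rot: [0.0, 3.139, -0.002]
contact_force: [-2.9, 0.5, 9.5]
gripper_width: 0.063
finger_force: 45.2
xyz units [0.0013 0.0053 0.0098] heading 179.99 pos [ 0.5837 -0.1971  0.0734] t 13.3 f [-2.9  0.5  9.5] w 0.06297183599300814
```

Yellow is seated at z 0.0734, as predicted. On to white.

```bash
python3 -m inch '[0,0,0,0,0,0,0,0,0,0,0,0,0,0,0,0,0,0,0,0]' 1; python3 -m inch '[0,0,-0.06,0,0,0,-0.12,0,0,0.02,-0.12,0,0,0.1,0,0,-0.012,0.15,0,0,0,0.17,0,0,0,0.15,0.05,0,0,0.1,0.05,0,0,0.06,0.05,0,0,0,0,0,0,0,0,0]'; python3 - <<'E'
from h import *
s=status.state()
w=vision.snapshot('wrist')[:,:,::-1].copy()
t=vision.snapshot('top')[170:214,346:390,::-1]
w[:264,:220]=cv2.resize(t,(264,264),interpolation=cv2.INTER_CUBIC)[:,:220]
cv2.imwrite('pics/w5.png',w)
print(proj(cam('wrist',s),[[.5863,-.0113,.04]]))
go(.5863,-.0100,.003)
E
```

```text
time: 13.8
eef_pos: [0.5832, -0.1968, 0.0714]
tool_rot: [-0.0, -3.141, -0.0]
contact_force: [-0.2, -0.6, -0.3]
gripper_width: 0.0851
finger_force: 0.0
time: 14.9
eef_pos: [0.5865, -0.0097, 0.1093]
tool_rot: [-0.0, 3.141, -0.001]
contact_force: [-0.1, -0.4, 0.1]
gripper_width: 0.0856
finger_force: 0.0
[[282.17936051 206.91936439]]
xyz units [0.0024 0.0019 0.4269] heading 179.92 pos [ 0.5868 -0.0104  0.1097] t 15.0 f [-0.8  0.6 -1. ] w 0.08538011035508448
```

View pics/w5.png

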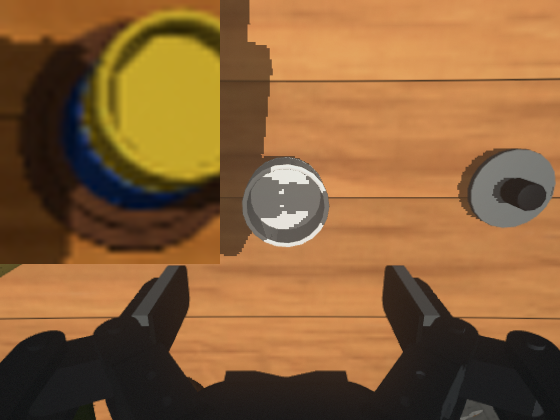

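Yellow is sitting level on blue. White rim is centred at about (286,206), predicted (282,207). Descending.

```bash
python3 -m inch '[0.002,0,0.1,0,0,0,0.14,0,0,0,0.1,0,0,0,0.05,0,0,0,0.02,0,0,0,0.014,0,0,0,0,0]' 1; python3 -m inch '[0,0,0,0,0,0,0,0,0,0,0,0,0,0,0,0,0,0,0,0,0,0,0,0,0,0,0,0,0,0,0,0]' 0 40; python3 -c "
from h import *
go(.5834,-.1965,.1)"
```

```text
time: 15.7
eef_pos: [0.5863, -0.0096, 0.0037]
tool_rot: [0.001, 3.14, -0.001]
contact_force: [0.1, 0.2, -1.2]
gripper_width: 0.0854
finger_force: 0.0
time: 16.5
eef_pos: [0.5864, -0.0094, 0.0049]
tool_rot: [0.0, 3.139, -0.001]
contact_force: [-1.9, 0.4, 12.3]
gripper_width: 0.063
finger_force: 41.0
xyz units [ 0.011  -0.7485 -0.3798] heading 180.0 pos [ 0.5864 -0.0094  0.0049] t 16.5 f [-1.9  0.4 12.3] w 0.06301075221450823
```

```bash
python3 -m inch '[0,0,-0.06,0,0,0,-0.12,0,0,0,-0.16,0,0,0,-0.16,0,0.006,-0.05,-0.088,0,0.006,-0.1,0,0,0,-0.14,0,0,0,-0.16,0,0,0,-0.14,0,0,0,-0.1,0,0,0,-0.05,0,0,0,-0.008,0,0]'; python3 -m inch '[0,0,0,0,0,0,0,0,0,0,0,0]';python3 - <<'E'
from h import *
cv2.imwrite('pics/w6.png',vision.snapshot('wrist')[:,:,::-1])
go(.5833,-.1968,.1055)
E
```

```text
time: 17.7
eef_pos: [0.5826, -0.1972, 0.1501]
tool_rot: [0.003, 3.141, -0.0]
contact_force: [0.0, 0.7, 0.0]
gripper_width: 0.0628
finger_force: 44.0
time: 18.0
eef_pos: [0.5829, -0.1951, 0.1501]
tool_rot: [-0.002, 3.141, 0.0]
contact_force: [-0.4, -0.4, -0.8]
gripper_width: 0.0632
finger_force: 44.0
xyz units [-0.0019 -0.0061  0.1784] heading -179.94 pos [ 0.5828 -0.1953  0.1501] t 18.05 f [ 0.5 -0.3 -0.6] w 0.06290333780238307
```

View pics/w6.png

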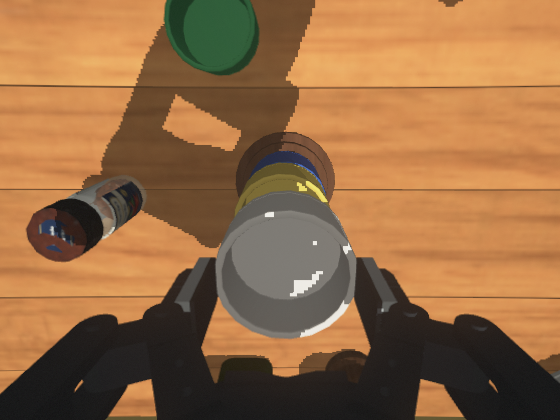

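White is centred over yellow (both around col 285). Lowering.

```bash
python3 -m inch '[-0.002,-0.004,0.04,0,0,0,0.05,0,0,0,0.04,0,0,0,0.02,0,0,0,0.015,0,0,0,0.01,0,0,0,0.005,0,0,0,0,0,0,0,0,0]'; python3 -c "
from h import *
go(.5833,-.1968,.1055)"
```

```text
time: 18.95
eef_pos: [0.5838, -0.1974, 0.1071]
tool_rot: [0.0, 3.139, -0.002]
contact_force: [-3.2, 0.9, 11.4]
gripper_width: 0.063
finger_force: 45.8
xyz units [0.0021 0.0026 0.0063] heading 179.99 pos [ 0.5838 -0.1974  0.1071] t 18.95 f [-3.2  0.9 11.4] w 0.06304474378787531
```

```bash
python3 -m inch '[0,0,0,0,0,0,0,0,0,0,0,0,0,0,0,0,0,0,0,0]' 1; python3 -m inch '[0,0,-0.06,0,0,0,-0.12,0,0,0,-0.1,0,0,0.1,0,0,0,0.18,0,0,0,0.19,0,0,0.012,0.19,0,0,0,0.19,0,0,0,0.19,0,0,0,0.18,0.05,0,0,0.15,0.1,0,0,0.11,0.1,0]'; python3 -m inch '[0,0,0,0,0,0,0,0]';python3 - <<'E'
from h import *
s=status.state()
w=vision.snapshot('wrist')[:,:,::-1].copy()
t=vision.snapshot('top')[170:214,346:390,::-1]
w[:264,:220]=cv2.resize(t,(264,264),interpolation=cv2.INTER_CUBIC)[:,:220]
cv2.imwrite('pics/w7.png',w)
print(proj(cam('wrist',s),[[.5801,.1723,.014],[.5801,.1723,.036]]))
go(.5801,.1737,.016)
E
```

```text
time: 19.45
eef_pos: [0.5832, -0.1973, 0.1048]
tool_rot: [-0.0, -3.141, -0.0]
contact_force: [-0.9, 0.6, 0.4]
gripper_width: 0.0851
finger_force: 0.0
time: 20.65
eef_pos: [0.5801, 0.1752, 0.112]
tool_rot: [-0.002, 3.14, 0.001]
contact_force: [0.7, 0.6, 0.6]
gripper_width: 0.0853
finger_force: 0.0
time: 20.85
eef_pos: [0.5802, 0.1728, 0.1123]
tool_rot: [0.001, -3.141, 0.001]
contact_force: [-0.2, -0.6, 1.1]
gripper_width: 0.0855
finger_force: 0.0
[[283.77883552 196.36410119]
 [283.65780664 204.25827487]]
xyz units [0.0044 0.0077 0.3899] heading 179.93 pos [0.581  0.1718 0.1135] t 20.95 f [ 0.3 -1.4 -1. ] w 0.08518948310147359
```

View pics/w7.png

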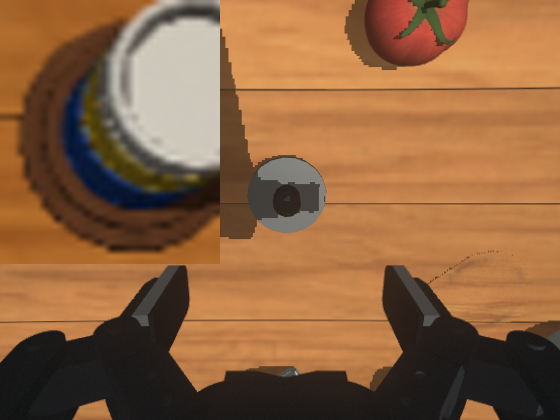

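White is seated and level. Lid plate is centred at about (287,195), predicted (284,196). Descending onto the knob.

```bash
python3 -m inch '[0.004,0.008,0.1,0,0,0,0.12,0,0,0,0.08,0,0,0,0.05,0,0,0,0.02,0,0,0,0.014,0,0,0,0,0,0,0,0,0]' 1; python3 -m inch '[0,0,0,0,0,0,0,0,0,0,0,0,0,0,0,0,0,0,0,0,0,0,0,0,0,0,0,0,0,0,0,0,0,0,0,0,0,0,0,0]' 0 40; python3 -c "
from h import *
go(.5834,-.197,.1)"
```

```text
time: 21.75
eef_pos: [0.5798, 0.1747, 0.0174]
tool_rot: [0.0, 3.14, 0.0]
contact_force: [0.3, 0.6, 0.6]
gripper_width: 0.0854
finger_force: 0.0
time: 22.75
eef_pos: [0.5793, 0.1747, 0.0165]
tool_rot: [0.0, 3.142, -0.0]
contact_force: [-0.1, 0.2, 0.7]
gripper_width: -0.0002
finger_force: 0.0
xyz units [-0.0167 -1.4868 -0.3341] heading 179.99 pos [0.5793 0.1747 0.0165] t 22.75 f [-0.1  0.2  0.7] w -0.00018229485072935328
```

The fingers shut fully, so the knob was missed. Lift and look.

```bash
python3 -m inch '[0,0,-0.08,0,0,0,-0.16,0,0,0,-0.15,0,0,0,0,0,0,0,0,0]' 1; python3 - <<'E'
from h import *
s=status.state()
w=vision.snapshot('wrist')[:,:,::-1].copy()
t=vision.snapshot('side')[140:240,240:350,::-1]
w[:250,:240]=cv2.resize(t,(275,250))[:,:240]
cv2.imwrite('pics/w8.png',w)
go(.5801,.1737,.016)
E
```

```text
time: 23.25
eef_pos: [0.5794, 0.1747, 0.1145]
tool_rot: [0.0, 3.14, 0.0]
contact_force: [0.3, 0.4, 0.3]
gripper_width: 0.0723
finger_force: 0.0
xyz units [-0.0066 -0.0037  0.3873] heading 179.99 pos [0.5787 0.1746 0.1128] t 23.35 f [-0.5  0.5 -0.6] w 0.08502751155943265
```

View pics/w8.png

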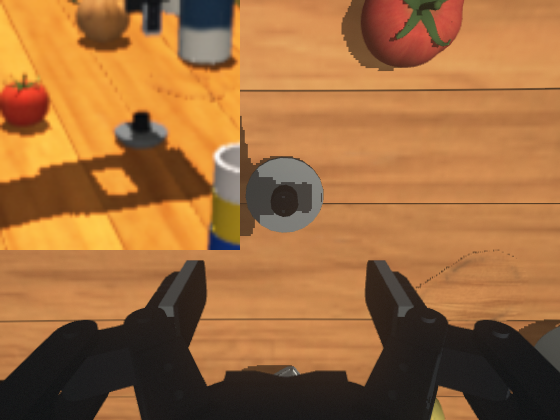

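```bash
python3 - <<'E'
from h import *
i=vision.camera_info('wrist');K=cam('wrist')[0];H=np.linalg.inv(i['hand_eye'])
for hw in(.0425,.0315):
  for d in(0,.007,.013,.02,.026,.032):
    P=np.array([[.011,-hw,-d],[-.011,-hw,-d]])@H[:3,:3].T+H[:3,3]
    print(hw,d,cv2.projectPoints(P,np.zeros(3),np.zeros(3),K,i['D'])[0][:,0].round(0).tolist())
c=cam('wrist')
print('plate',back(c,(285,195),.014),'knob top',back(c,(284.5,201.5),.036))
E
python3 - <<'E'
import cv2
a=cv2.imread('pics/s2.png'); b=cv2.imread('pics/w6.png')[230:350,170:400]
cv2.imwrite('pics/z.png',cv2.resize(b,None,fx=3,fy=3))
E
```

```text
0.0425 0 [[205.0, 227.0], [208.0, 264.0]]
0.0425 0.007 [[202.0, 232.0], [205.0, 270.0]]
0.0425 0.013 [[200.0, 237.0], [203.0, 276.0]]
0.0425 0.02 [[196.0, 242.0], [199.0, 283.0]]
0.0425 0.026 [[193.0, 248.0], [196.0, 289.0]]
0.0425 0.032 [[189.0, 253.0], [193.0, 296.0]]
0.0315 0 [[226.0, 227.0], [228.0, 264.0]]
0.0315 0.007 [[224.0, 232.0], [226.0, 270.0]]
0.0315 0.013 [[221.0, 237.0], [224.0, 275.0]]
0.0315 0.02 [[219.0, 242.0], [221.0, 282.0]]
0.0315 0.026 [[216.0, 248.0], [219.0, 289.0]]
0.0315 0.032 [[214.0, 253.0], [217.0, 296.0]]
plate [0.57734577 0.17517167] knob top [0.57634867 0.1747988 ]
```

View pics/z.png

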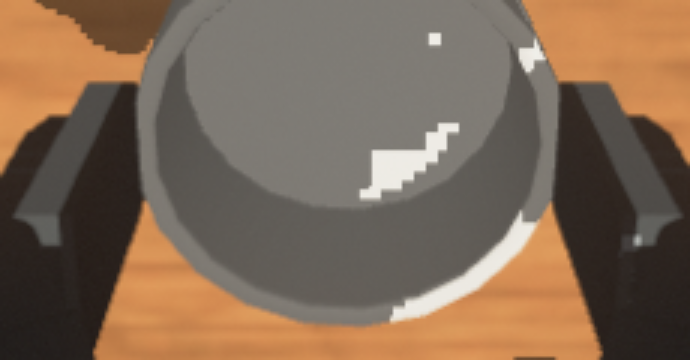

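The pad tips appear in the image at about d = 22–26 mm behind the nominal TCP, so the pads passed over the knob, and the lid hasn't moved. I'll half-close and probe down gently.

```bash
python3 -m inch '[0,0,0.1,0,0,0,0.15,0,0,0,0.1,0,0,0,0.04,0,0,0,0.01,0,0,0,0,0,0,0,0,0]' 0.5 40; python3 -m inch '[0,0,0.01,0,0,0,0.01,0,0,0,0,0]'; python3 -m inch '[0,0,0.01,0,0,0,0.01,0,0,0,0,0]'
```

```text
time: 24.05
eef_pos: [0.58, 0.1748, 0.0152]
tool_rot: [0.0, 3.139, 0.0]
contact_force: [-0.2, 0.2, -0.1]
gripper_width: 0.0426
finger_force: 0.0
time: 24.35
eef_pos: [0.5792, 0.1747, 0.0089]
tool_rot: [-0.0, -3.141, 0.0]
contact_force: [0.1, -0.7, -0.2]
gripper_width: 0.0424
finger_force: 0.0
time: 24.65
eef_pos: [0.5791, 0.1747, 0.0036]
tool_rot: [-0.0, -3.141, 0.0]
contact_force: [-0.5, 0.1, 0.4]
gripper_width: 0.0425
finger_force: 0.0
```

```bash
python3 -m inch '[0,0,0.01,0,0,0,0.01,0,0,0,0,0]'; python3 -m inch '[0,0,0.01,0,0,0,0,0]';
```

```text
time: 24.95
eef_pos: [0.5791, 0.1747, -0.0015]
tool_rot: [-0.0, -3.141, 0.0]
contact_force: [0.0, -0.2, -0.8]
gripper_width: 0.0427
finger_force: 0.0
time: 25.15
eef_pos: [0.5791, 0.1747, -0.0038]
tool_rot: [-0.0, -3.141, 0.0]
contact_force: [0.7, -0.2, -0.1]
gripper_width: 0.0422
finger_force: 0.0
```

```bash
python3 -m inch '[0,0,0.008,0,0,0,0,0]'
```

```text
time: 25.35
eef_pos: [0.5792, 0.1747, -0.0058]
tool_rot: [-0.0, -3.141, 0.0]
contact_force: [-0.1, 0.4, -0.2]
gripper_width: 0.0426
finger_force: 0.0
```

```bash
python3 -m inch '[0,0,0,0,0,0,0,0,0,0,0,0,0,0,0,0,0,0,0,0,0,0,0,0]' 0 40
```

```text
time: 25.95
eef_pos: [0.5795, 0.1747, -0.0053]
tool_rot: [0.0, 3.141, 0.0]
contact_force: [0.4, 0.4, 3.2]
gripper_width: 0.0198
finger_force: 39.4
```

Knob gripped. Carrying the lid to the stack.

```bash
python3 -m inch '[0,0,-0.06,0,0,0,-0.12,0,0,0,-0.16,0,0,0,-0.16,0,0,-0.05,-0.16,0,0,-0.1,0,0,-0.008,-0.15,0,0,-0.008,-0.18,0,0,0,-0.19,0,0,0,-0.19,0,0,0,-0.18,0,0,0,-0.16,0,0]'; python3 -m inch '[0,-0.13,0,0,0,-0.09,0,0,0,-0.05,0,0,0,-0.018,0,0,0,0,0,0,0,0,0,0,0,0,0,0]';python3 - <<'E'
from h import *
go(.5833,-.1973,.128)
cv2.imwrite('pics/w9.png',vision.snapshot('wrist')[:,:,::-1])
E
```

```text
time: 27.15
eef_pos: [0.5827, -0.1275, 0.1591]
tool_rot: [-0.002, -3.141, -0.0]
contact_force: [1.1, 1.6, -0.6]
gripper_width: 0.02
finger_force: 39.2
time: 27.85
eef_pos: [0.5833, -0.1962, 0.1596]
tool_rot: [-0.002, 3.142, 0.0]
contact_force: [-0.6, -0.2, -0.2]
gripper_width: 0.0196
finger_force: 39.2
xyz units [ 1.000e-04 -4.500e-03  1.264e-01] heading -179.94 pos [ 0.5833 -0.1962  0.1596] t 27.85 f [-0.6 -0.2 -0.2] w 0.019627816686448266
```

View pics/w9.png

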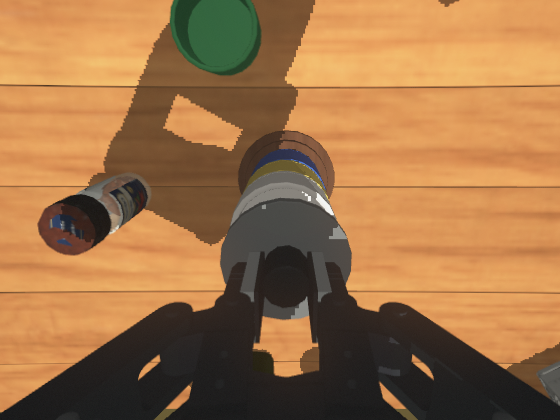

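The lid is level and centred (col 286, stack col 285). Lowering.

```bash
python3 -m inch '[0,-0.004,0.03,0,0,0,0.04,0,0,0,0.025,0,0,0,0.015,0,0,0,0.01,0,0,0,0.006,0,0,0,0,0,0,0,0,0]'; python3 -c "
from h import *
go(.5833,-.1973,.128)"
```

```text
time: 28.7
eef_pos: [0.5834, -0.1984, 0.1287]
tool_rot: [0.0, 3.141, -0.001]
contact_force: [-1.1, 0.8, 4.8]
gripper_width: 0.0197
finger_force: 39.7
xyz units [0.0004 0.0043 0.0027] heading 179.99 pos [ 0.5834 -0.1984  0.1287] t 28.7 f [-1.1  0.8  4.8] w 0.019748866203710254
```

Seated exactly at the predicted 0.1287. Release, lift clear and check.

```bash
python3 -m inch '[0,0,0,0,0,0,0,0,0,0,0,0,0,0,0,0]' 0.6; python3 -m inch '[0,0,-0.05,0,0,0,-0.1,0,0,0,-0.15,0,0,0.1,-0.1,0,0,0.18,0,0,0,0.18,0,0,0,0.18,0,0,0,0.18,0,0,0,0.1,0,0,0,0.03,0,0,0,0,0,0]';python3 - <<'E'
from h import *
s=vision.snapshot('side')[160:310,230:430,::-1]
t=vision.snapshot('top')[162:262,328:418,::-1]
cv2.imwrite('pics/end.png',np.hstack([cv2.resize(s,(480,360)),cv2.resize(t,(320,360))]))
go(.58,-.2,.2)
E
```

```text
time: 29.1
eef_pos: [0.5832, -0.1983, 0.1278]
tool_rot: [-0.0, -3.141, -0.0]
contact_force: [-0.6, -0.5, -0.1]
gripper_width: 0.0511
finger_force: 0.0
time: 30.2
eef_pos: [0.5833, 0.0397, 0.2286]
tool_rot: [-0.002, 3.141, -0.0]
contact_force: [0.3, -0.8, 0.3]
gripper_width: 0.0508
finger_force: 0.0
xyz units [ 0.0127 -0.9525  0.1134] heading 179.94 pos [0.5834 0.0381 0.2283] t 30.3 f [0.1 0.2 0.7] w 0.05125269052411649
```

View pics/end.png

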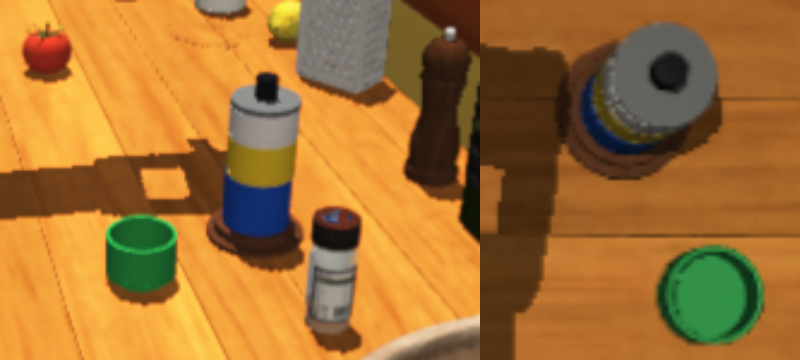

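The stack stands straight with no gaps between blue, yellow, white and lid. The green pot, jar and tomato haven't moved.

```bash
python3 -c "
from station import ticket
print(ticket.sign_off())"
```

```text
the job is handed in; nothing more can be done
None
```

The blue pot, yellow pot, white pot and lid are stacked in that order in the stand, each fully home by height reading and camera view. The green pot, tomato and spice jar look untouched, and I handed the job in at about 30 s.

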